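# Steady a rocking paper trimmer with a wedge

## Robot

A 7-joint arm with a two-finger parallel gripper is mounted at the origin on the work surface. World frame = base frame: x ahead of the robot, y to its left, z up, the work surface at z = 0. Lengths are in m, angles in degrees, forces in N, time in s.
With the tool pointing down it reaches from about 0.425 to 0.975 m from the base axis. Payload 16.7 kg.
Tool frame: the origin (TCP) lies at the very end of the fingers, on their centre line; the grasp point (between the pads) lies 19 mm behind it; z points along the fingers, y is the direction in which the jaws open and shut (so a half turn about z gives the same grasp; the last joint's range is limited). The gripper opens to 85 mm and grips with 20 to 120 N. Pads are 22 mm wide; open, the fingers measure 114 mm over their backs; the gripper's body (76 mm by 85 mm) begins 54 mm behind the grasp point. The pads swing forward as they close: fully open they stand 13 mm farther back than shut.
Start: joints at [-81.904, 24.414, 4.234, 92.017, -1.954, 63.644, -3.845], TCP at [0.194, 0.647, 0.231] pointing down, gripper open.
Joint ranges: [-163.25, 163.25], [-28.42, 122.38], [-70.27, 78.77], [12.13, 141.07], [-58.53, 238.53], [9.26, 117.41], [-156.51, 156.51]. Speed limits (degrees/s): [108.29, 108.29, 136.94, 136.94, 172.46, 172.46, 172.46].

## Interface

Orientations are given as [roll, pitch, yaw] about the fixed x, y, z axes, in that order (R = Rz(yaw) Ry(pitch) Rx(roll)).
In Python, from rig import bot, cams gives the robot as it stands. The module is installed in compiled form; this text tells all that it offers.
- The arm moves only by the tool apply_moves, never from a script. Its arguments are lists of equal length, an entry for each row: "slide": the shift along the tool's x, y, z in mm, a list of three; "twist": the turn, a rotation vector about the tool's x, y, z in rad, a list of three; "claw": the closure, from 0 (fully open) to 1 (shut). In form: {"slide": [[tx, ty, tz], ...], "twist": [[rx, ry, rz], ...], "claw": [claw, ...]}. A call has exactly 8 rows; each row is the pose to reach, as a shift and turn from the pose commanded when the call began, along the tool's axes at that moment; what a row does not reach only later rows make up. A row lasts 1/10 s, in which the tool goes at most 50 mm and 8.59 degrees, less where a joint would pass 70% of its speed; a pose out of reach is approached as far as the arm can. A call with a gripper value outside its range is refused whole. The fingers move at their own pace and stop on an object; the grip force is fixed at half the most. Time passes only in rows, so rows that repeat a pose let the fingers close, or fill a call up. It gives the time, the measured TCP pose, the force and the opening at its end, in the units of the state.
- bot.observe(): the state, without advancing time (a new reading comes with each control period).
- cams.camera(name): name is "side" or "top"; returns a dict with "pixels" (480x640x3 uint8, blue, green, red), "z_map" (480x640 float32, m along the optical axis (not along the pixel's ray), 0 where there is no reading), "fx", "fy", "cx", "cy" (pixels), "distortion" ([k1, k2, p1, p2, k3] as OpenCV has them; the pictures are not rectified), "R" (3x3) and "t" (3): a world point X has camera coordinates R X + t. Camera axes: x right, y down, z forward; pixel columns grow to the right and rows downward; lengths in m; the calibration is good to about 2 mm. A picture is of the moment at which its call begins.
- bot.hand_in(): hands the job in, once; it reports no verdict.
The state is a dict: "clock": time; "joint_positions": joint angles; "joint_vel": joint speeds; "effort": joint torques, N m; "position": TCP position; "eef_rot": TCP orientation; "contact_force": force on the tool from outside, world axes, zero at the start; "torque": the same for the moment, N m; "opening": finger opening in m.
Only numpy, scipy, OpenCV 4.12 (cv2) and the standard library are available. Lean on these libraries where they do the work, as an engineer would, in place of code of your own. Each camera call takes 0.05 s, during which the arm holds its last target. There are 200 camera calls.

## Task

The paper trimmer rocks because its front left rubber foot is worn short. Take the orange door wedge, lay it flat on the desk and push it thin end first, straight in and centred under that foot, until it jams firmly, then let go and leave it there. Press it in only hand-tight: the trimmer must not be lifted or shoved along the desk, and leave the other craft things alone.

Things in the scene. Friction and masses are not known exactly. Their poses are not given: they have to be found in the camera images.
- wedge: Hard orange plastic door wedge, about 90 g, 110 long, 34 wide (mm). Origin: centre of its flat underside; x along it to the thin end, z up. Thin end (x = +55) 4 high; the top slopes up evenly, 1 in 5, to 19.6 at x = -23; from there to the back end (x = -55) a level grip block with upright ribbed sides, 30 high, 32 long, 34 wide.
- wedge_grip (a point): Centre of the wedge's grip block: 39 mm behind the wedge's middle (94 mm behind its thin tip), on its centre line, 15 mm above its underside. Axes as the wedge's. Hold the block across its 34 mm width.
- trimmer: Grey guillotine paper trimmer, loose on the desk, 2.9 to 3.9 kg, white gridded top. Blue cutting arm latched down along its right side, pivot at the back, black handle sticking out 90 mm in front. Origin: at desk level under the middle of its base; x to its back, y to its left, z up. Base plate 300 (x) by 380 mm (y), underside 20, top 38 mm above the desk. Too hard a push on the wedge lifts or slides it.
- worn_screw (a point): Bright screw head, 12 mm across, on the trimmer's base top, 38 mm above the desk, straight above the middle of the worn foot: at the front left, 16 mm in from the front and 23 mm from the left edge of the base. The four rubber feet are 26 mm (x) by 34 mm (y); the worn one hangs clear of the desk, its level underside 7 to 15 mm up, different every time and not measured.
- gap (a point): Point on the desk below the middle of the worn foot's front edge, where the wedge goes in; trimmer frame x -147, y +167, z 0 mm. Axes as the trimmer's: push along +x. The wedge jams with its tip 15 to 60 mm past this point: till then it slides almost freely, then the push needed rises by some 5 N per mm. A push of 10 to 20 N makes it tight (about half bears on the foot); beyond 25 N the trimmer may slide or lift.
- wreath: Bystander: cream wooden craft ring lying flat, 110 mm across, 14 mm high. Origin: centre of its underside.
- pumpkin: Bystander: small orange wooden pumpkin, 54 mm across, 34 mm high (44 mm with its green stalk). Origin: centre of its underside.
- scissors: Bystander: scissors with blue handles lying flat, about 195 mm long, 110 mm wide over the handles, 12 mm high. Origin: at the rivet on the desk, the blades to +x.
- glue: Bystander: standing white glue bottle, 38 mm across, about 100 mm high, orange cap. Origin: centre of its underside.
There are look-alikes about, which are no part of the job. What is shaped like the wedge but purple or yellow is not meant.

How it is judged:
By the outcome, as a careful person would: the job done as asked, in the order asked, and still so for the second after the job is handed in, with the robot touching nothing.
It also fails if it takes over 43 s, if anything falls off the work surface, if the arm or the gripper's body presses on something with over 40 N, if the wrist force passes 120 N, or if a joint passes its speed limit or range.

## Working session

There is one attempt and no reset: what is moved stays moved. The work goes in short steps, Python scripts to look and compute and a tool call to move; the robot and the scene stay as the last step left them, time stands still between calls to the robot, and variables do not carry over. Pictures are saved under pics/ and viewed, about 8 in all and at most 12, crops included, and the job is handed in when it is done.

Besides the shell and the picture viewer there is one more tool, called after "Call:" as name(argument=value, ...) on one line, values as JSON. apply_moves: Moves the arm, as the interface text tells. Its arguments: {"type":"object","properties":{"slide":{"type":"array","items":{"type":"array","items":{"type":"number"}}},"twist":{"type":"array","items":{"type":"array","items":{"type":"number"}}},"claw":{"type":"array","items":{"type":"number"}}},"required":["slide","twist","claw"]}

```bash
mkdir -p pics
cat > h.py <<'E'
import numpy as np, cv2
from rig import bot, cams
def grab(name):
    c=cams.camera(name); np.savez('%s.npz'%name,**{k:np.asarray(v) for k,v in c.items()}); return c
def load(name): return dict(np.load('%s.npz'%name))
def K(c): return np.array([[c['fx'],0,c['cx']],[0,c['fy'],c['cy']],[0,0,1]],float)
def rays(c,uv): 
    p=cv2.undistortPoints(np.array(uv,float).reshape(-1,1,2),K(c),np.array(c['distortion'],float)).reshape(-1,2)
    return np.c_[p,np.ones(len(p))]
def onz(c,uv,z):
    R=np.array(c['R']);t=np.array(c['t']); d=rays(c,uv)@R; o=-R.T@t
    return o+d*((z-o[2])/d[:,2])[:,None]
def cloud(c):
    v,u=np.mgrid[:480,:640]; d=rays(c,np.c_[u.ravel(),v.ravel()])*c['z_map'].reshape(-1,1)
    return ((d-np.array(c['t']))@np.array(c['R'])).reshape(480,640,3)
def proj(c,P):
    return cv2.projectPoints(np.array(P,float).reshape(-1,1,3),cv2.Rodrigues(np.array(c['R']))[0],np.array(c['t'],float),K(c),np.array(c['distortion'],float))[0].reshape(-1,2)
E
python3 - <<'E'
from h import *
for n in('top','side'):
    c=grab(n); cv2.imwrite('pics/%s0.png'%n,c['pixels']); print(n,-np.array(c['R']).T@np.array(c['t']),c['fx'])
print(bot.observe())
E
```

```text
top [0.43865219 0.01451327 1.22532899] 499.72507120519157
side [ 0.05651914 -0.5483764   1.01333303] 535.8248408233369
{'clock': 0.1, 'joint_positions': array([-81.90393331,  24.44656702,   4.23282898,  92.04803648,
        -1.95247873,  63.64606821,  -3.84359821]), 'joint_vel': array([-0.04347244, -0.10026666,  0.04563361, -0.07638255, -0.03794392,
       -0.00660068, -0.04286159]), 'effort': array([ 7.64623313e-03, -9.51529241e+01,  3.77061233e+00, -4.64391983e+01,
        1.94479013e-02,  6.65360669e-03, -4.93841299e-05]), 'position': array([0.19347533, 0.64628292, 0.23067969]), 'eef_rot': array([-1.79931811e+02,  6.54640484e-03,  1.63336697e+02]), 'contact_force': array([ 0.22207216, -0.77322279,  0.04384707]), 'torque': array([ 0.09833801, -0.05276716,  0.021182  ]), 'opening': 0.08542085025511172}
```

View pics/top0.png

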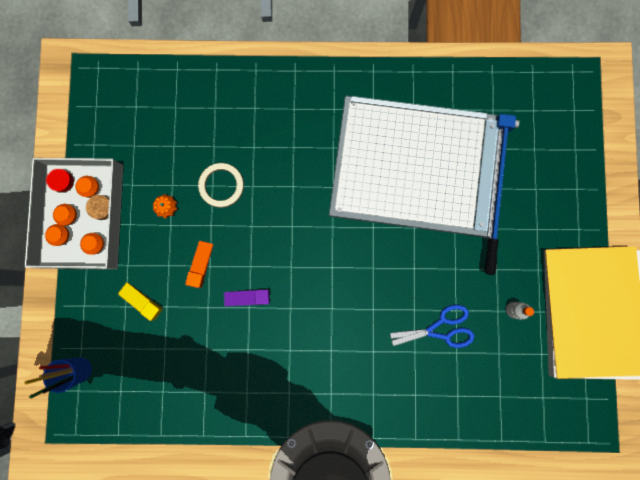

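View pics/side0.png

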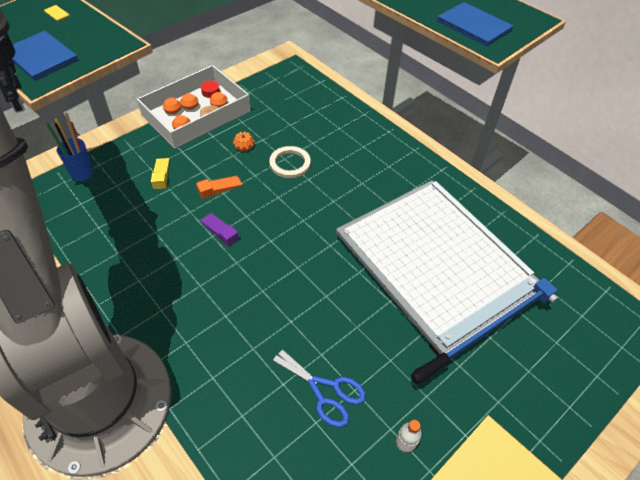

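The top view shows the orange wedge at (199,264). Things it could be mistaken for are the yellow wedge (139,301), the purple wedge (246,298), the pumpkin (164,206) and the orange balls in the tray (about 75,210). By colour and shape I choose (199,264). The trimmer is at about (415,165), with its front left corner near (332,215).

Run:
```python
from h import *
c=load('top'); P=cloud(c); im=c['pixels']; hsv=cv2.cvtColor(im,cv2.COLOR_BGR2HSV)
m=np.zeros((480,640),bool); m[230:300,170:225]=1
m&=(hsv[...,1]>150)&(hsv[...,0]<16)&(hsv[...,2]>90)
q=P[m]; print('wedge px',m.sum(),'z',np.percentile(q[:,2],[2,20,50,80,98]))
def rect(q):
    r=cv2.minAreaRect((q[:,:2]*1000).astype(np.float32)); return r
print('wedge rect mm',rect(q)); 
top=q[q[:,2]>.026]; print('block',rect(top),top.mean(0)); print('low mean',q[q[:,2]<.015].mean(0))
print('desk z',np.median(P[300:340,320:360,2]))
# trimmer base top
t=np.zeros_like(m); t[85:245,320:510]=1; t&=(P[...,2]>.030)&(P[...,2]<.046)
cc=cv2.connectedComponentsWithStats(t.astype(np.uint8)); i=1+np.argmax(cc[2][1:,4]); t=cc[1]==i
print('trim z',np.median(P[t][:,2])); r=rect(P[t]); print(r, cv2.boxPoints(r))
a=cv2.resize(im[225:310,165:280],None,fx=5,fy=5,interpolation=cv2.INTER_CUBIC)
b=cv2.resize(im[185:250,320:420],None,fx=5,fy=5,interpolation=cv2.INTER_CUBIC)
w=max(a.shape[1],b.shape[1]); pad=lambda x:cv2.copyMakeBorder(x,0,0,0,w-x.shape[1],cv2.BORDER_CONSTANT)
cv2.imwrite('pics/crop1.png',cv2.resize(np.vstack([pad(a),pad(b)]),None,fx=.78,fy=.78))
```

```text
wedge px 709 z [0.00184045 0.00941568 0.01649149 0.0299288  0.03503301]
wedge rect mm ((470.2007751464844, 178.8721160888672), (334.47119140625, 112.69144439697266), 76.93097686767578)
block ((445.9134521484375, 181.7306671142578), (331.7940979003906, 44.38689422607422), 79.89384460449219) [0.46587025 0.32149234 0.05419094]
low mean [0.53036022 0.31490009 0.00925889]
desk z 0.0018042444578285884
trim z 0.04021329462749853
((747.4412231445312, -202.8422393798828), (388.4704284667969, 300.81658935546875), 82.66741943359375) [[ 573.47296  -376.2926  ]
 [ 871.8295   -414.6854  ]
 [ 921.4095    -29.391876]
 [ 623.0529      9.000916]]
```

View pics/crop1.png

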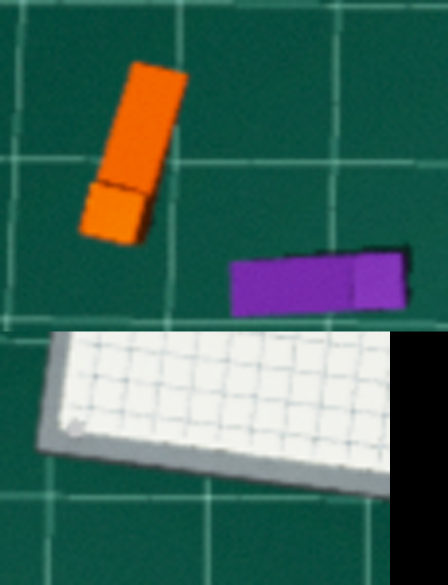

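The crop confirms the orange wedge: its grip block is at the lower end and its thin end points up and slightly right. The screw shows at about (339.5,209.6) in the top picture. Next I fit models to the silhouettes in both cameras.

```bash
cat >> h.py <<'E'
from scipy.optimize import minimize
WV=np.array([[x,y,z] for x,z in((.055,0),(.055,.004),(-.023,.0196),(-.023,.03),(-.055,.03),(-.055,0)) for y in(-.017,.017)])
HULL=[WV[[0,1,2,3,4,5,10,11]],WV[6:]*1.0]
BLK=np.array([[x,y,z] for x in(-.055,-.023) for y in(-.017,.017) for z in(0,.03)])
RMP=np.array([[.055,y,z] for y in(-.017,.017) for z in(0,.004)]+[[-.023,y,z] for y in(-.017,.017) for z in(0,.0196)])
TB=np.array([[x,y,z] for x in(-.15,.15) for y in(-.19,.19) for z in(.020,.038)])
def place(V,p):
    a=np.deg2rad(p[2]); R=np.array([[np.cos(a),-np.sin(a),0],[np.sin(a),np.cos(a),0],[0,0,1]]); return V@R.T+[p[0],p[1],0]
S=8
def render(c,parts,p,off=(0,0)):
    m=np.zeros((480,640),np.float32)
    for V in parts:
        uv=proj(c,place(V,p)); h=cv2.convexHull(uv.astype(np.float32)).reshape(-1,2)
        x=np.zeros((480,640),np.uint8); cv2.fillConvexPoly(x,np.round(h*256).astype(np.int32),255,cv2.LINE_AA,8); m=np.maximum(m,x/255.)
    return m
def fit(items,parts,p0,step):
    def cost(p): return sum(((render(c,parts,p)-m)[r]**2).sum()/max(m[r].sum(),1) for c,m,r in items)
    s=np.array(step); best=None
    for k in range(2):
        x0=np.array(p0,float) if best is None else best.x
        best=minimize(cost,x0,method='Nelder-Mead',options=dict(initial_simplex=np.vstack([x0]+[x0+np.eye(3)[i]*s[i] for i in range(3)]),xatol=1e-4,fatol=1e-6,maxiter=250)); s=s/3
    return best.x,best.fun
def orange(c,p,rad=70):
    uv=proj(c,[[p[0],p[1],.015]])[0]; v,u=np.mgrid[:480,:640]
    h=cv2.cvtColor(c['pixels'],cv2.COLOR_BGR2HSV)
    r=((u-uv[0])**2+(v-uv[1])**2)<rad**2
    return ((h[...,1]>150)&((h[...,0]<16)|(h[...,0]>176))&(h[...,2]>50)).astype(np.float32),r
def green(c):
    h=cv2.cvtColor(c['pixels'],cv2.COLOR_BGR2HSV); return ((h[...,1]>110)&(h[...,0]>55)&(h[...,0]<100))|((h[...,1]>60)&(h[...,2]<60))
E
python3 - <<'E'
from h import *
C={n:load(n) for n in('top','side')}
p0=[.495,.322,-17]
for sel in(('top',),('side',),('top','side')):
    it=[(C[n],)+orange(C[n],p0,36) for n in sel]
    print('wedge',sel,fit(it,[BLK,RMP],p0,[.01,.01,6]))
t0=[.747,-.2,-7.3]
for sel in(('top',),('side',),('top','side')):
    it=[]
    for n in sel:
        c=C[n]; m=(~green(c)).astype(np.float32)
        r=render(c,[place(TB,[0,0,0])*[1.15,1.15,1]],t0)>.5
        # ignore arm side (y<-0.08) and 
        ex=render(c,[np.array([[x,y,z] for x in(-.3,.3) for y in(-.3,-.09) for z in(0,.1)])],t0)>0
        it.append((c,m,r&~ex))
    p,f=fit(it,[TB],t0,[.01,.01,2]); print('trim',sel,p,f,'screw',place(np.array([[-.134,.167,.038]]),p))
for n in C:
    c=C[n];uv=proj(c,place(np.array([[-.134,.167,.038]]),p))[0];u,v=np.round(uv).astype(int);print(n,uv)
    k=cv2.resize(c['pixels'][v-15:v+15,u-20:u+20],None,fx=9,fy=9,interpolation=cv2.INTER_NEAREST); cv2.drawMarker(k,tuple(np.round((uv-[u-20,v-15]+.5)*9).astype(int).tolist()),(0,0,255),0,12); C[n]['k']=k
cv2.imwrite('pics/screw.png',np.hstack([C['top']['k'],C['side']['k']]))
E
```

```text
wedge ('top',) (array([  0.50421407,   0.32136816, -12.21733439]), np.float64(0.06899913797229415))
wedge ('side',) (array([ 0.50403206,  0.32277419, -9.98445812]), np.float64(0.12424645019190791))
wedge ('top', 'side') (array([  0.50424136,   0.32166275, -11.31397411]), np.float64(0.19851843637564548))
trim ('top',) [ 0.75026933 -0.1995683  -7.13166551] 0.005954546745810492 screw [[ 0.63803905 -0.01722422  0.038     ]]
trim ('side',) [ 0.75191739 -0.19815016 -6.7906517 ] 0.02453273045644069 screw [[ 0.63860384 -0.01647727  0.038     ]]
trim ('top', 'side') [ 0.751008   -0.19911511 -6.99345517] 0.0330750943559813 screw [[ 0.6383382  -0.01704228  0.038     ]]
top [339.1175687  208.94573623]
side [347.88181583 231.69442179]
```

View pics/screw.png

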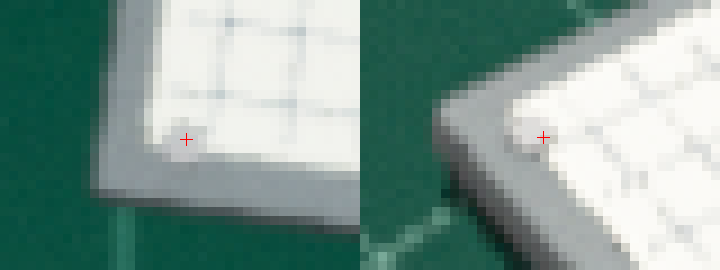

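```bash
cat >> h.py <<'E'
from scipy.spatial.transform import Rotation as Ro
def rel(x,y,z,yaw):
    s=bot.observe(); A=Ro.from_euler('xyz',s['eef_rot'],degrees=True); B=Ro.from_euler('xyz',[180,0,yaw],degrees=True)
    return np.round(A.inv().apply(np.array([x,y,z])-s['position'])*1000,1),np.round((A.inv()*B).as_rotvec(),4)
E
python3 - <<'E'
from h import *
print(rel(.466,.330,.20,168.5))
E
```

```text
(array([-351.8, -224.8,   31. ]), array([-0.0012,  0.0001, -0.0901]))
```

Call:
apply_moves(slide=[[-352, -225, 31], [-352, -225, 31], [-352, -225, 31], [-352, -225, 31], [-352, -225, 31], [-352, -225, 31], [-352, -225, 31], [-352, -225, 31]], twist=[[-0.001, 0, -0.09], [-0.001, 0, -0.09], [-0.001, 0, -0.09], [-0.001, 0, -0.09], [-0.001, 0, -0.09], [-0.001, 0, -0.09], [-0.001, 0, -0.09], [-0.001, 0, -0.09]], claw=[0, 0, 0, 0, 0, 0, 0, 0])

```text
clock: 0.9
position: [0.4548, 0.3426, 0.2015]
eef_rot: [179.9, -0.0, 168.5]
contact_force: [-0.1, 1.5, -0.1]
opening: 0.0851
```

Run:
```python
from h import *
print(bot.observe()['position'],rel(.466,.330,.045,168.5))
```

```text
[0.4547976  0.34258057 0.20151307] (array([-13.5, -10.2, 156.5]), array([ 0.0009, -0.0001, -0.0001]))
```

Call:
apply_moves(slide=[[-13.5, -10, 30], [-13.5, -10, 80], [-13.5, -10, 120], [-13.5, -10, 150], [-13.5, -10, 170], [-13.5, -10, 180], [-13.5, -10, 180], [-13.5, -10, 180]], twist=[[0, 0, 0], [0, 0, 0], [0, 0, 0], [0, 0, 0], [0, 0, 0], [0, 0, 0], [0, 0, 0], [0, 0, 0]], claw=[0, 0, 0, 0, 0, 0, 0, 0])

```text
clock: 1.7
position: [0.4656, 0.3323, 0.0224]
eef_rot: [179.9, 0.0, 168.5]
contact_force: [-0.8, -0.5, 1.0]
opening: 0.0855
```

Run:
```python
from h import *
print(bot.observe()['position'],rel(.466,.330,.002,168.5))
a=grab('side')['pixels'][110:260,120:320]
cv2.imwrite('pics/pre.png',cv2.resize(a,None,fx=3,fy=3))
```

```text
[0.46556584 0.33233417 0.02243586] (array([-0.9, -2.2, 20.4]), array([ 0.0015,  0.0004, -0.0002]))
```

View pics/pre.png

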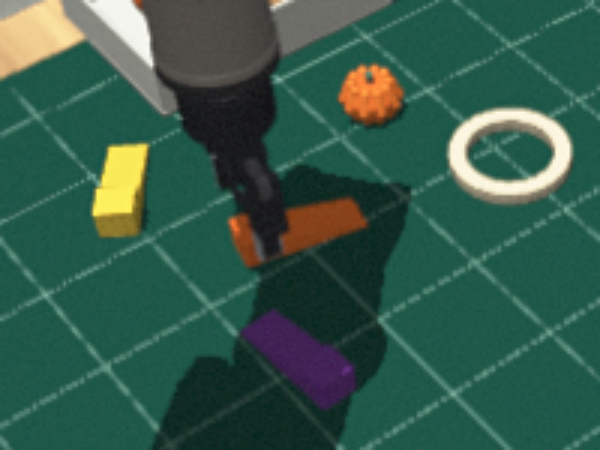

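The open fingers straddle the grip block (near finger at crop pixel 270,240), clear of the purple wedge. I'll go down and close.

Call:
apply_moves(slide=[[-1, -2, 12], [-1, -2, 18], [-1, -2, 20], [-1, -2, 20], [-1, -2, 20], [-1, -2, 20], [-1, -2, 20], [-1, -2, 20]], twist=[[0, 0, 0], [0, 0, 0], [0, 0, 0], [0, 0, 0], [0, 0, 0], [0, 0, 0], [0, 0, 0], [0, 0, 0]], claw=[0, 0, 0, 0.3, 1, 1, 1, 1])

```text
clock: 2.55
position: [0.4659, 0.3301, 0.0021]
eef_rot: [179.9, 0.0, 168.5]
contact_force: [-1.4, -1.7, 5.9]
opening: 0.0331
```

Call:
apply_moves(slide=[[0, 0, 0], [0, 0, 0], [0, 0, 0], [0, 0, 0], [0, 0, 0], [0, 0, 0], [0, 0, 0], [0, 0, 0]], twist=[[0, 0, 0], [0, 0, 0], [0, 0, 0], [0, 0, 0], [0, 0, 0], [0, 0, 0], [0, 0, 0], [0, 0, 0]], claw=[1, 1, 1, 1, 1, 1, 1, 1])

```text
clock: 3.35
position: [0.4659, 0.3301, 0.0021]
eef_rot: [179.9, 0.0, 168.5]
contact_force: [-0.4, -1.2, 5.6]
opening: 0.0332
```

Run:
```python
from h import *
print(rel(.500,.000,.080,173))
```

```text
(array([ -99.3, -316.6,  -78.3]), array([ 0.0014,  0.0004, -0.0787]))
```

Call:
apply_moves(slide=[[0, 0, -40], [0, 0, -78], [-99, -317, -78], [-99, -317, -78], [-99, -317, -78], [-99, -317, -78], [-99, -317, -78], [-99, -317, -78]], twist=[[0, 0, 0], [0, 0, 0], [0.001, 0, -0.079], [0.001, 0, -0.079], [0.001, 0, -0.079], [0.001, 0, -0.079], [0.001, 0, -0.079], [0.001, 0, -0.079]], claw=[1, 1, 1, 1, 1, 1, 1, 1])

```text
clock: 4.15
position: [0.4962, 0.0296, 0.0797]
eef_rot: [180.0, 0.0, 173.0]
contact_force: [1.1, 0.5, -0.3]
opening: 0.0335
```

Run:
```python
from h import *
print(rel(.500,.000,.012,173))
```

```text
(array([ -7.3, -28.9,  67.7]), array([0.0003, 0.0006, 0.0006]))
```

Call:
apply_moves(slide=[[-7, -29, 0], [-7, -29, 20], [-7, -29, 45], [-7, -29, 62], [-7, -29, 68], [-7, -29, 68], [-7, -29, 68], [-7, -29, 68]], twist=[[0, 0, 0], [0, 0, 0], [0, 0, 0], [0, 0, 0], [0, 0, 0], [0, 0, 0], [0, 0, 0], [0, 0, 0]], claw=[1, 1, 1, 1, 1, 1, 1, 1])

```text
clock: 4.95
position: [0.5003, 0.0019, 0.0123]
eef_rot: [180.0, 0.1, 173.0]
contact_force: [0.3, 0.5, -0.6]
opening: 0.0329
```

Run:
```python
from h import *
print(rel(.500,.000,.002,173))
C={n:grab(n) for n in('top','side')}
T=[.751,-.199,-7.0]
O=[]
for n,(w,h) in (('top',(130,130)),('side',(130,130))):
    c=C[n]; im=c['pixels'].copy()
    uv=np.round(proj(c,[[.57,-.01,.01]])[0]).astype(int); x,y=uv-[65,65]
    k=cv2.resize(im[y:y+130,x:x+130],None,fx=3,fy=3,interpolation=cv2.INTER_CUBIC)
    L=proj(c,place(np.array([[-.147-.12,.167,.0],[-.147,.167,0.],[-.134,.167,.038]]),T))
    q=[tuple(((a-[x,y]+.5)*3).astype(int).tolist()) for a in L]
    cv2.line(k,q[0],q[1],(255,255,0),1); cv2.drawMarker(k,q[2],(0,0,255),0,10); O.append(k)
cv2.imwrite('pics/near.png',np.hstack(O))
```

```text
(array([ 0.1, -2. , 10.3]), array([0.0004, 0.0014, 0.0005]))
```

View pics/near.png

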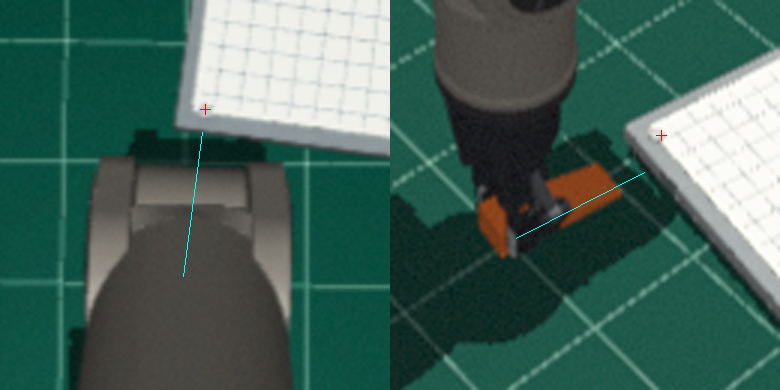

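Call:
apply_moves(slide=[[0, -1, 5], [0, -1, 9], [0, -1, 10.3], [0, -1, 10.3], [0, -1, 10.3], [0, -1, 10.3], [0, -1, 10.3], [0, -1, 10.3]], twist=[[0, 0, 0], [0, 0, 0], [0, 0, 0], [0, 0, 0], [0, 0, 0], [0, 0, 0], [0, 0, 0], [0, 0, 0]], claw=[1, 1, 1, 1, 1, 1, 1, 1])

```text
clock: 5.85
position: [0.4997, 0.0007, 0.002]
eef_rot: [180.0, 0.0, 173.0]
contact_force: [-10.3, 0.0, 36.3]
opening: 0.0329
```

Run:
```python
from h import *
s=bot.observe(); print(s['position'],s['contact_force'])
c=grab('side'); p0=[.539,-.003,-7]
m,_=orange(c,p0,60)
# only front ramp region x>0.0 of wedge (unoccluded)
reg=np.array([[x,y,z] for x in(-.005,.08) for y in(-.03,.03) for z in(0,.012)])
r=render(c,[reg],p0)>.5
p,f=fit([(c,m,r)],[BLK,RMP],p0,[.006,.006,4]); print('wedge side',p,f)
print('tip',place(np.array([[.055,0,.0]]),p))
# same frame trimmer fit
T=[.751,-.199,-7.0]
a=np.deg2rad(-7.0); d=place(np.array([[.055,0,0]]),p)[0,:2]-T[:2]; Ri=np.array([[np.cos(a),np.sin(a)],[-np.sin(a),np.cos(a)]]); print('tip in trimmer',Ri@d,'tcp',Ri@(s['position'][:2]-T[:2]))
k=c['pixels'].copy()
for V in(RMP,):
    h=cv2.convexHull(proj(c,place(V,p)).astype(np.float32)); cv2.polylines(k,[np.round(h*16).astype(np.int32)],True,(255,255,0),1,cv2.LINE_AA,4)
x,y=np.round(proj(c,[[.57,-.01,.01]])[0]).astype(int)
cv2.imwrite('pics/near2.png',cv2.resize(k[y-50:y+50,x-65:x+65],None,fx=5,fy=5,interpolation=cv2.INTER_CUBIC))
```

```text
[0.4996722  0.00073856 0.00204576] [-1.03186913e+01  3.04024355e-02  3.63445429e+01]
wedge side [ 0.53586786 -0.00523988 -3.89832961] 0.44481070628943614
tip [[ 0.5907406  -0.00897912  0.        ]]
tip in trimmer [-0.18222257  0.16907378] tcp [-0.27379645  0.16762059]
```

View pics/near2.png

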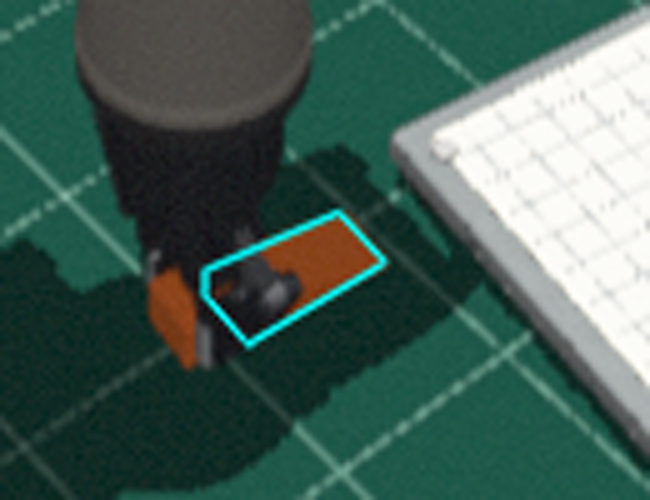

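The wedge is pressed on the desk (36 N down), so I'll let it settle flat and then re-grip. The picture shows its tip at about crop pixel (362,237), lined up with the foot.

Call:
apply_moves(slide=[[0, 0, 0], [0, 0, 0], [0, 0, 0], [0, 0, -0.5], [0, 0, -0.5], [0, 0, -0.5], [0, 0, -0.5], [0, 0, -0.5]], twist=[[0, 0, 0], [0, 0, 0], [0, 0, 0], [0, 0, 0], [0, 0, 0], [0, 0, 0], [0, 0, 0], [0, 0, 0]], claw=[0.4, 0.4, 0.4, 0.4, 0.4, 0.4, 0.4, 0.4])

```text
clock: 6.7
position: [0.4996, 0.0008, 0.0016]
eef_rot: [-180.0, 0.0, 173.0]
contact_force: [0.2, 0.1, -0.7]
opening: 0.0512
```

Call:
apply_moves(slide=[[0, 0, 0], [0, 0, 0], [0, 0, 0], [0, 0, 0], [0, 0, 0], [0, 0, 0], [0, 0, 0], [0, 0, 0]], twist=[[0, 0, 0], [0, 0, 0], [0, 0, 0], [0, 0, 0], [0, 0, 0], [0, 0, 0], [0, 0, 0], [0, 0, 0]], claw=[1, 1, 1, 1, 1, 1, 1, 1])

```text
clock: 7.5
position: [0.4996, 0.0007, 0.0019]
eef_rot: [180.0, 0.0, 173.0]
contact_force: [-1.8, 0.0, 6.6]
opening: 0.0331
```

Run:
```python
from h import *
s=bot.observe(); print(s['position'],s['contact_force'],s['opening'])
c=grab('side'); p0=[.539,-.004,-7]
m,_=orange(c,p0,60); reg=np.array([[x,y,z] for x in(.01,.08) for y in(-.03,.03) for z in(0,.012)])
r=render(c,[reg],p0)>.5; print(fit([(c,m,r)],[BLK,RMP],p0,[.006,.006,4]))
f=min((fit([(c,m,r)],[BLK,RMP],[a,b,-7],[.003,.003,.01]) for a in(.535,.54) for b in(-.002,-.006)),key=lambda t:t[1]);print(f)
```

```text
[0.49961787 0.00073638 0.00186726] [-1.77355197  0.03037007  6.60562745] 0.03305669339899386
(array([ 5.36299006e-01, -4.35266499e-03, -5.46610175e+00]), np.float64(0.10236290238020343))
(array([ 5.36198124e-01, -3.67603614e-03, -6.98711549e+00]), np.float64(0.10475254272832127))
```

Wedge centre is at trimmer y = 0.1677 against the wanted 0.167, and the yaw agrees. The tip is about 35 mm short of the gap, so I'll advance 45 mm.

Call:
apply_moves(slide=[[-6, 0, 0], [-12, 0, 0], [-18, 0, 0], [-24, 0, 0], [-31, 0, 0], [-38, 0, 0], [-43, 0, 0], [-45, 0, 0]], twist=[[0, 0, 0], [0, 0, 0], [0, 0, 0], [0, 0, 0], [0, 0, 0], [0, 0, 0], [0, 0, 0], [0, 0, 0]], claw=[1, 1, 1, 1, 1, 1, 1, 1])

```text
clock: 8.35
position: [0.5435, -0.0046, 0.0018]
eef_rot: [-180.0, -0.1, 173.0]
contact_force: [-12.6, 1.4, 19.4]
opening: 0.0331
```

Call:
apply_moves(slide=[[-0.5, 0, 0], [-1, 0, 0], [-1.5, 0, 0], [-2, 0, 0], [-2.5, 0, 0], [-3, 0, 0], [-3, 0, 0], [-3, 0, 0]], twist=[[0, 0, 0], [0, 0, 0], [0, 0, 0], [0, 0, 0], [0, 0, 0], [0, 0, 0], [0, 0, 0], [0, 0, 0]], claw=[1, 1, 1, 1, 1, 1, 1, 1])

```text
clock: 9.15
position: [0.546, -0.005, 0.0018]
eef_rot: [-180.0, -0.1, 173.0]
contact_force: [-9.3, 0.8, 14.4]
opening: 0.033
```

Call:
apply_moves(slide=[[0, 0, -0.4], [0, 0, -0.4], [-0.5, 0, -0.4], [-1, 0, -0.4], [-1.5, 0, -0.4], [-2, 0, -0.4], [-2, 0, -0.4], [-2, 0, -0.4]], twist=[[0, 0, 0], [0, 0, 0], [0, 0, 0], [0, 0, 0], [0, 0, 0], [0, 0, 0], [0, 0, 0], [0, 0, 0]], claw=[1, 1, 1, 1, 1, 1, 1, 1])

```text
clock: 9.95
position: [0.5492, -0.0052, 0.002]
eef_rot: [-180.0, 0.0, 173.0]
contact_force: [-0.1, -1.5, -1.1]
opening: 0.0332
```

Call:
apply_moves(slide=[[-0.5, 0, 0], [-1, 0, 0], [-1.5, 0, 0], [-2, 0, 0], [-2.5, 0, 0], [-3, 0, 0], [-3, 0, 0], [-3, 0, 0]], twist=[[0, 0, 0], [0, 0, 0], [0, 0, 0], [0, 0, 0], [0, 0, 0], [0, 0, 0], [0, 0, 0], [0, 0, 0]], claw=[1, 1, 1, 1, 1, 1, 1, 1])

```text
clock: 10.75
position: [0.5522, -0.0056, 0.002]
eef_rot: [-180.0, 0.0, 173.0]
contact_force: [0.8, -0.2, -1.8]
opening: 0.0332
```

Call:
apply_moves(slide=[[-0.5, 0, 0], [-1, 0, 0], [-1.5, 0, 0], [-2, 0, 0], [-2.5, 0, 0], [-3, 0, 0], [-3, 0, 0], [-3, 0, 0]], twist=[[0, 0, 0], [0, 0, 0], [0, 0, 0], [0, 0, 0], [0, 0, 0], [0, 0, 0], [0, 0, 0], [0, 0, 0]], claw=[1, 1, 1, 1, 1, 1, 1, 1])

```text
clock: 11.55
position: [0.5551, -0.0061, 0.002]
eef_rot: [-180.0, 0.0, 173.0]
contact_force: [0.1, 0.5, -1.3]
opening: 0.0334
```

Call:
apply_moves(slide=[[-0.5, 0, 0], [-1, 0, 0], [-1.5, 0, 0], [-2, 0, 0], [-2.5, 0, 0], [-3, 0, 0], [-3, 0, 0], [-3, 0, 0]], twist=[[0, 0, 0], [0, 0, 0], [0, 0, 0], [0, 0, 0], [0, 0, 0], [0, 0, 0], [0, 0, 0], [0, 0, 0]], claw=[1, 1, 1, 1, 1, 1, 1, 1])

```text
clock: 12.35
position: [0.5581, -0.0064, 0.002]
eef_rot: [-180.0, 0.0, 173.0]
contact_force: [0.1, -0.8, -0.3]
opening: 0.033
```

Call:
apply_moves(slide=[[-0.5, 0, 0], [-1, 0, 0], [-1.5, 0, 0], [-2, 0, 0], [-2.5, 0, 0], [-3, 0, 0], [-3, 0, 0], [-3, 0, 0]], twist=[[0, 0, 0], [0, 0, 0], [0, 0, 0], [0, 0, 0], [0, 0, 0], [0, 0, 0], [0, 0, 0], [0, 0, 0]], claw=[1, 1, 1, 1, 1, 1, 1, 1])

```text
clock: 13.15
position: [0.5611, -0.0067, 0.002]
eef_rot: [-180.0, -0.0, 173.0]
contact_force: [0.4, -0.3, -0.5]
opening: 0.0331
```

Call:
apply_moves(slide=[[-0.5, 0, 0], [-1, 0, 0], [-1.5, 0, 0], [-2, 0, 0], [-2.5, 0, 0], [-3, 0, 0], [-3, 0, 0], [-3, 0, 0]], twist=[[0, 0, 0], [0, 0, 0], [0, 0, 0], [0, 0, 0], [0, 0, 0], [0, 0, 0], [0, 0, 0], [0, 0, 0]], claw=[1, 1, 1, 1, 1, 1, 1, 1])

```text
clock: 13.95
position: [0.5641, -0.0071, 0.002]
eef_rot: [-180.0, 0.0, 173.0]
contact_force: [-0.0, -0.5, -1.7]
opening: 0.0332
```

Call:
apply_moves(slide=[[-0.5, 0, 0], [-1, 0, 0], [-1.5, 0, 0], [-2, 0, 0], [-2.5, 0, 0], [-3, 0, 0], [-3, 0, 0], [-3, 0, 0]], twist=[[0, 0, 0], [0, 0, 0], [0, 0, 0], [0, 0, 0], [0, 0, 0], [0, 0, 0], [0, 0, 0], [0, 0, 0]], claw=[1, 1, 1, 1, 1, 1, 1, 1])

```text
clock: 14.75
position: [0.5671, -0.0075, 0.002]
eef_rot: [-180.0, 0.0, 173.0]
contact_force: [-0.2, 0.5, -1.8]
opening: 0.0329
```

Call:
apply_moves(slide=[[-0.5, 0, 0], [-1, 0, 0], [-1.5, 0, 0], [-2, 0, 0], [-2.5, 0, 0], [-3, 0, 0], [-3, 0, 0], [-3, 0, 0]], twist=[[0, 0, 0], [0, 0, 0], [0, 0, 0], [0, 0, 0], [0, 0, 0], [0, 0, 0], [0, 0, 0], [0, 0, 0]], claw=[1, 1, 1, 1, 1, 1, 1, 1])

```text
clock: 15.55
position: [0.57, -0.0078, 0.002]
eef_rot: [-180.0, -0.0, 173.0]
contact_force: [-0.2, -0.3, -0.8]
opening: 0.0334
```

Call:
apply_moves(slide=[[-0.5, 0, 0], [-1, 0, 0], [-1.5, 0, 0], [-2, 0, 0], [-2.5, 0, 0], [-3, 0, 0], [-3, 0, 0], [-3, 0, 0]], twist=[[0, 0, 0], [0, 0, 0], [0, 0, 0], [0, 0, 0], [0, 0, 0], [0, 0, 0], [0, 0, 0], [0, 0, 0]], claw=[1, 1, 1, 1, 1, 1, 1, 1])

```text
clock: 16.35
position: [0.573, -0.0082, 0.002]
eef_rot: [-180.0, 0.0, 173.0]
contact_force: [-1.0, 0.2, -0.8]
opening: 0.0333
```

Call:
apply_moves(slide=[[-0.5, 0, 0], [-1, 0, 0], [-1.5, 0, 0], [-2, 0, 0], [-2.5, 0, 0], [-3, 0, 0], [-3, 0, 0], [-3, 0, 0]], twist=[[0, 0, 0], [0, 0, 0], [0, 0, 0], [0, 0, 0], [0, 0, 0], [0, 0, 0], [0, 0, 0], [0, 0, 0]], claw=[1, 1, 1, 1, 1, 1, 1, 1])

```text
clock: 17.15
position: [0.576, -0.0086, 0.002]
eef_rot: [-180.0, 0.0, 173.0]
contact_force: [0.3, 0.1, -1.5]
opening: 0.0331
```

Call:
apply_moves(slide=[[-0.5, 0, 0], [-1, 0, 0], [-1.5, 0, 0], [-2, 0, 0], [-2.5, 0, 0], [-3, 0, 0], [-3, 0, 0], [-3, 0, 0]], twist=[[0, 0, 0], [0, 0, 0], [0, 0, 0], [0, 0, 0], [0, 0, 0], [0, 0, 0], [0, 0, 0], [0, 0, 0]], claw=[1, 1, 1, 1, 1, 1, 1, 1])

```text
clock: 17.95
position: [0.5786, -0.0089, 0.0019]
eef_rot: [-180.0, -0.0, 173.0]
contact_force: [-3.7, 1.1, -1.9]
opening: 0.0332
```

Call:
apply_moves(slide=[[-0.3, 0, 0], [-0.6, 0, 0], [-0.9, 0, 0], [-1.2, 0, 0], [-1.5, 0, 0], [-1.5, 0, 0], [-1.5, 0, 0], [-1.5, 0, 0]], twist=[[0, 0, 0], [0, 0, 0], [0, 0, 0], [0, 0, 0], [0, 0, 0], [0, 0, 0], [0, 0, 0], [0, 0, 0]], claw=[1, 1, 1, 1, 1, 1, 1, 1])

```text
clock: 18.75
position: [0.5791, -0.0089, 0.0019]
eef_rot: [-180.0, -0.1, 173.0]
contact_force: [-11.1, 1.1, 6.0]
opening: 0.0334
```

Call:
apply_moves(slide=[[-0.2, 0, 0], [-0.4, 0, 0], [-0.6, 0, 0], [-0.8, 0, 0], [-0.8, 0, 0], [-0.8, 0, 0], [-0.8, 0, 0], [-0.8, 0, 0]], twist=[[0, 0, 0], [0, 0, 0], [0, 0, 0], [0, 0, 0], [0, 0, 0], [0, 0, 0], [0, 0, 0], [0, 0, 0]], claw=[1, 1, 1, 1, 1, 1, 1, 1])

```text
clock: 19.55
position: [0.5792, -0.009, 0.0019]
eef_rot: [-180.0, -0.2, 173.0]
contact_force: [-15.5, 2.6, 11.5]
opening: 0.0328
```

Call:
apply_moves(slide=[[0, 0, -0.1], [0, 0, -0.2], [-0.2, 0, -0.3], [-0.4, 0, -0.3], [-0.5, 0, -0.3], [-0.5, 0, -0.3], [-0.5, 0, -0.3], [-0.5, 0, -0.3]], twist=[[0, 0, 0], [0, 0, 0], [0, 0, 0], [0, 0, 0], [0, 0, 0], [0, 0, 0], [0, 0, 0], [0, 0, 0]], claw=[1, 1, 1, 1, 1, 1, 1, 1])

```text
clock: 20.35
position: [0.5794, -0.009, 0.0019]
eef_rot: [-180.0, -0.2, 173.0]
contact_force: [-14.8, 1.4, 7.4]
opening: 0.0333
```

Call:
apply_moves(slide=[[0, 0, -0.2], [0, 0, -0.4], [-0.2, 0, -0.4], [-0.4, 0, -0.4], [-0.6, 0, -0.4], [-0.6, 0, -0.4], [-0.6, 0, -0.4], [-0.6, 0, -0.4]], twist=[[0, 0, 0], [0, 0, 0], [0, 0, 0], [0, 0, 0], [0, 0, 0], [0, 0, 0], [0, 0, 0], [0, 0, 0]], claw=[1, 1, 1, 1, 1, 1, 1, 1])

```text
clock: 21.15
position: [0.5806, -0.0089, 0.002]
eef_rot: [-180.0, -0.2, 173.0]
contact_force: [-9.7, 2.2, -4.1]
opening: 0.0332
```

Call:
apply_moves(slide=[[-0.2, 0, 0], [-0.4, 0, 0], [-0.6, 0, 0], [-0.8, 0, 0], [-0.9, 0, 0], [-0.9, 0, 0], [-0.9, 0, 0], [-0.9, 0, 0]], twist=[[0, 0, 0], [0, 0, 0], [0, 0, 0], [0, 0, 0], [0, 0, 0], [0, 0, 0], [0, 0, 0], [0, 0, 0]], claw=[1, 1, 1, 1, 1, 1, 1, 1])

```text
clock: 21.95
position: [0.5813, -0.0088, 0.002]
eef_rot: [180.0, -0.2, 173.1]
contact_force: [-10.7, 4.6, -2.8]
opening: 0.033
```

Run:
```python
from h import *
A=load('side'); c=grab('side')
u,v=np.round(proj(c,[[.638,-.0165,.038]])[0]).astype(int)
# trimmer shift: phase correlation on the back-left part of the top
u2,v2=np.round(proj(c,[[.85,-.15,.038]])[0]).astype(int)
g=lambda k,u,v,w:cv2.cvtColor(k['pixels'][v-w:v+w,u-w:u+w],cv2.COLOR_BGR2GRAY).astype(np.float32)
w=cv2.createHanningWindow((64,64),cv2.CV_32F)
print(cv2.phaseCorrelate(g(A,u2,v2,32),g(c,u2,v2,32),w),cv2.phaseCorrelate(g(A,u,v,16),g(c,u,v,16),cv2.createHanningWindow((32,32),cv2.CV_32F)))
print(bot.observe()['contact_force'])
```

```text
((0.6343938545281489, -0.019155119774410423), 0.9439473608508706) ((-0.014469165853906674, -0.8201838042842802), 0.35771053470671177)
[-9.30469221  4.85894099 -2.70247118]
```

Run:
```python
from h import *
T=[.751,-.199,-7.0]
for n in('top','side'):
    A=load(n) if n=='top' else None
    if n=='side': continue
    c=grab('top')
    G=lambda k:cv2.cvtColor(k['pixels'],cv2.COLOR_BGR2GRAY)
    m=(render(c,[np.array([[x,y,.038] for x in(-.02,.155) for y in(-.18,.195)])],T)>.5).astype(np.uint8)*255
    W=np.eye(2,3,dtype=np.float32)
    r,W=cv2.findTransformECC(G(A),G(c),W,cv2.MOTION_EUCLIDEAN,(3,300,1e-7),m,3)
    print(r,W)
    P=place(np.array([[-.147,.167,.038],[.147,.167,.038],[.147,-.167,.038],[-.147,-.167,.038]]),T); uv=proj(c,P); uv2=uv@W[:,:2].T+W[:,2]
    print(np.round((onz(c,uv2,.038)-onz(c,uv,.038))*1000,2)[:,:2])
    # desk reference
    d=np.zeros((480,640),np.uint8); d[60:95,80:330]=255; d[60:90,520:600]=255
    r,D=cv2.findTransformECC(G(A),G(c),np.eye(2,3,dtype=np.float32),cv2.MOTION_EUCLIDEAN,(3,300,1e-7),d,3); print('desk',D)
```

```text
0.9946671841725901 [[ 0.9999837 -0.0057031  1.0355732]
 [ 0.0057031  0.9999837 -2.79305  ]]
[[ 2.1   0.48]
 [ 1.98 -1.16]
 [ 0.   -0.91]
 [ 0.17  0.7 ]]
desk [[ 1.0000000e+00  6.0739483e-05 -5.6163473e-03]
 [-6.0739483e-05  1.0000000e+00  9.1118161e-03]]
```

The trimmer's left side crept about 2 mm (0.33° of yaw) while I was easing upward. I'll stop advancing and take the upward pull off.

Call:
apply_moves(slide=[[0, 0, 0.1], [0, 0, 0.2], [0, 0, 0.3], [0, 0, 0.3], [0, 0, 0.3], [0, 0, 0.3], [0, 0, 0.3], [0, 0, 0.3]], twist=[[0, 0, 0], [0, 0, 0], [0, 0, 0], [0, 0, 0], [0, 0, 0], [0, 0, 0], [0, 0, 0], [0, 0, 0]], claw=[1, 1, 1, 1, 1, 1, 1, 1])

```text
clock: 22.85
position: [0.5813, -0.0088, 0.0019]
eef_rot: [180.0, -0.2, 173.1]
contact_force: [-11.7, 3.7, 1.8]
opening: 0.033
```

Call:
apply_moves(slide=[[0, 0, 0], [0, 0, 0], [0, 0, 0], [0, 0, 0], [0, 0, -5], [0, 0, -20], [0, 0, -45], [0, 0, -70]], twist=[[0, 0, 0], [0, 0, 0], [0, 0, 0], [0, 0, 0], [0, 0, 0], [0, 0, 0], [0, 0, 0], [0, 0, 0]], claw=[0.3, 0.3, 0.3, 0.3, 0.3, 0.3, 0.3, 0.3])

```text
clock: 23.65
position: [0.5832, -0.0096, 0.0742]
eef_rot: [-180.0, 0.0, 173.0]
contact_force: [0.0, -0.4, 0.4]
opening: 0.0597
```

Call:
apply_moves(slide=[[30, 0, -40], [70, 0, -80], [110, 0, -110], [120, 0, -120], [120, 0, -120], [120, 0, -120], [120, 0, -120], [120, 0, -120]], twist=[[0, 0, 0], [0, 0, 0], [0, 0, 0], [0, 0, 0], [0, 0, 0], [0, 0, 0], [0, 0, 0], [0, 0, 0]], claw=[0, 0, 0, 0, 0, 0, 0, 0])

```text
clock: 24.45
position: [0.4643, 0.0049, 0.1918]
eef_rot: [-180.0, -0.1, 173.0]
contact_force: [0.8, 0.0, 0.3]
opening: 0.0855
```

Run:
```python
from h import *
A=load('top'); c=grab('top'); s=grab('side')
G=lambda k:cv2.cvtColor(k['pixels'],cv2.COLOR_BGR2GRAY)
T=np.array([.751,-.199,-7.0])
m=(render(c,[np.array([[x,y,.038] for x in(-.02,.155) for y in(-.18,.195)])],T)>.5).astype(np.uint8)*255
print('since last',cv2.findTransformECC(G(A),G(c),np.eye(2,3,dtype=np.float32),cv2.MOTION_EUCLIDEAN,(3,300,1e-7),m,3)[1])
# trimmer full refit as before
def trim(C):
    it=[]
    for k in C:
        r=render(k,[TB*[1.15,1.15,1]],T)>.5; ex=render(k,[np.array([[x,y,z] for x in(-.3,.3) for y in(-.3,-.09) for z in(0,.1)])],T)>0
        ex|=render(k,[np.array([[x,y,z] for x in(-.35,-.14) for y in(.10,.23) for z in(0,.1)])],T)>0
        it.append((k,(~green(k)).astype(np.float32),r&~ex))
    return fit(it,[TB],T,[.006,.006,1])
print('trim',trim([s]))
p0=[.619,-.014,-7]
m,r=orange(s,p0,45); reg=np.array([[x,y,z] for x in(-.07,-.0) for y in(-.03,.03) for z in(0,.035)])
r&=render(s,[reg],p0)>.5; p,f=fit([(s,m,r)],[BLK,RMP],p0,[.006,.006,3]); print('wedge',p,f)
Tn=np.array([.7525,-.199,-6.7]); print('block in trimmer', (place(np.array([[-.039,0,0]]),p)[0,:2]-Tn[:2])@place(np.eye(3),[0,0,Tn[2]])[:2,:2].T)
im=[]
for k in(c,s):
    u,v=np.round(proj(k,[[.61,-.02,.02]])[0]).astype(int); im.append(cv2.resize(k['pixels'][v-50:v+50,u-50:u+50],None,fx=4,fy=4,interpolation=cv2.INTER_CUBIC))
cv2.imwrite('pics/end.png',np.hstack(im))
```

```text
since last [[ 1.0000000e+00  7.3649455e-05 -1.7622262e-02]
 [-7.3649455e-05  1.0000000e+00  6.0123205e-03]]
trim (array([ 0.75345348, -0.19904578, -7.62820801]), np.float64(0.021436332861230607))
wedge [ 0.62184777 -0.01382568 -5.98627802] 0.14446488686340148
block in trimmer [-0.19036136  0.1681806 ]
```

View pics/end.png

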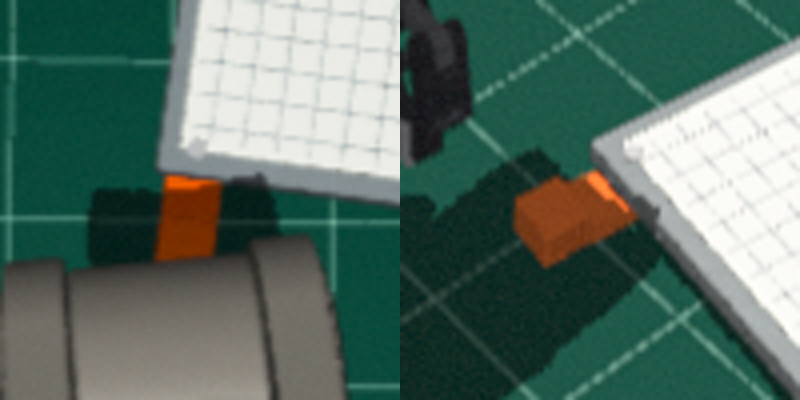

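```bash
python3 -c "
from rig import bot; print(bot.hand_in())"
```

```text
the job is handed in; nothing more can be done
None
```

The orange wedge is jammed under the trimmer's front left foot and released, and the job is handed in at about 24.5 s. The trimmer did creep slightly while I pressed, so "must not be shoved" was not met perfectly.

- **Fit:** I laid the wedge flat, re-gripped it square and pushed it in thin end first, straight along the trimmer's x. It met the foot with its tip about 44–45 mm past the gap. The last camera fit puts it within about 1 mm of the foot's centre line, lined up with the trimmer to within about 1.5°.
- **Press:** The push peaked at about 15.5 N, part of that friction from the gripper pressing down. It was about 12 N just before I let go, with almost no vertical load. I did not test how tight the wedge stayed after I let go.
- **Creep:** The top camera shows the trimmer turned about 0.33°, which moved its front left corner about 2 mm and its right side almost nothing. This happened during the last press steps, as I eased the gripper upward. The side-camera fit alone suggested a slightly larger turn, about 0.6°. There was no further movement when I released it.
- **Other craft things:** I moved around them and saw no sign of contact, but did not re-measure each one at the end. The arm is retracted and touching nothing.

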